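# Undo the left-hand clamp and take out its bottle

## Task

Two sample bottles are held on the gas block by swing clamps that look alike; one clamp has a left-hand thread (it tightens anticlockwise and loosens clockwise seen from above), the other an ordinary one, and nothing shows which is which. Find the left-hand clamp by gently trying its handle both ways before you undo it: anticlockwise it must come up hard at about 10 N (never wrench a clamp), clockwise it gives; then swing it clockwise about a quarter turn, lift out its bottle and stand the bottle upright in the square dish. Leave the other bottle in place, turn the other clamp back tight if you tried it, and do not knock over the tube.

Things in the scene. Friction and masses are not known exactly. Their poses are not given: they have to be found in the camera images.
- block: aluminium block 120 x 260 x 20 mm, fixed to the bench; origin under its centre, x away from the robot, y to the left (yaw varies by 0.15 rad). It carries two equal places at block y = +80 mm (left) and -80 mm (right), each with a clamp post at x = -20 mm and behind it, at x = +25 mm, a bottle in a hole 15 mm deep and 28 mm wide
- left_handle (a point): place of the left clamp's handle, 110 mm above the bench, when its bar points straight along block x: an upright black pin with a free-turning sleeve, 14 mm thick, from the bar up to 126 mm above the bench, gripped from above. At the start the pin stands up to 0.08 rad (4.5 mm) to either side of this point, fixed to the block
- right_handle (a point): the same for the right place
- left_post (a point): axis of the left clamp post (fixed to the block), 110 mm above the bench. A steel bar turns about it: 18 mm wide, underside 82.5 and top 92.5 mm above the bench; to the front it carries the handle pin at 55 mm, to the back it reaches 58 mm, over the bottle's cap. A hub on the post rises to 105 mm
- right_post (a point): the same for the right place
- clamp_p (a joint): turn (rad) of the left-hand clamp from its bar along block x; grows CLOCKWISE from above as it is undone. Starts at -0.08 to 0.08, comes up tight at -0.10, ends at 1.75; drag all the way 0.2 N m (3.6 N at the pin). Whether it stands at the left or right place changes from run to run and is not told
- clamp_q (a joint): turn (rad) of the ordinary clamp, at the other place; grows ANTICLOCKWISE as it is undone. Same start, ends and drag. It may be tried a little way but not undone beyond 0.6, and must be left tight, below 0.12
- mount_p (a joint): twist (rad, + anticlockwise from above) of the rubber-bushed mount under the left-hand clamp: a spring of 10 N m per rad, or 3.3 N per mm at the pin; 10 N at the pin twists it 0.055. Spoiled beyond 0.14 either way (25 N at the pin). Tried properly anticlockwise it reads over 0.04 for a moment
- mount_q (a joint): the same for the ordinary clamp's mount
- bottle_a_mid (a point): centre (half-way up) of the white sample bottle at the left place: 25 mm wide, 76 mm tall, its black cap (20 mm wide) the top 12 mm; 28 g; its z axis is upright
- bottle_b_mid (a point): the same for the equal bottle at the right place
- dish: loose clear square dish 90 x 90 mm with walls 12 mm high and 2 mm thick, floor 2 mm; origin under its centre
- blue_tube: bystander: upright capped tube, 35 mm wide, 128 mm tall, behind the dish; origin under its centre

How it is judged:
By the outcome, as a careful person would: the job done as asked, in the order asked, and still so for the second after the job is handed in, with the robot touching nothing.
It also fails if it takes over 62 s, if anything falls off the work surface, if the arm or the gripper's body presses on something with over 40 N, if the wrist force passes 120 N, or if a joint passes its speed limit or range.

## Robot

A 6-joint arm with a two-finger parallel gripper is mounted at the origin on a cart in front of the work surface, level with it; the furniture and walls round the work are solid. World frame = base frame: x ahead of the robot, y to its left, z up, the work surface at z = 0. Lengths are in mm, angles in rad, forces in N, time in s.
With the tool pointing down it reaches from about 350 to 775 mm from the base axis. Payload 7.3 kg.
Tool frame: the origin (TCP) lies at the very end of the fingers, on their centre line; the grasp point (between the pads) lies 19 mm behind it (bot.grip_point_offset is the distance from the TCP to the grasp point, in mm); z points along the fingers, y is the line along which they close (so a half turn about z gives the same grasp; the last joint's range is limited). The gripper opens to 92 mm and grips with 3 to 60 N. Pads are 19 mm wide; open, the fingers measure 130 mm over their backs; the gripper's body (75 mm by 190 mm) begins 47 mm behind the grasp point.
Start: joints at [-1.302, 0.342, 1.524, -0, 1.275, -0.146], TCP at [211.602, -480.489, 226.741] pointing down, gripper open.
Joint ranges: [-2.53, 2.53], [-0.77, 2.02], [0.04, 2.7], [-1, 4.14], [0.28, 2.66], [-3.11, 3.11]. Speed limits (rad/s): [2.57, 2.57, 3.14, 3.14, 3.14, 3.14].

## Interface

Orientations are given as [roll, pitch, yaw] about the fixed x, y, z axes, in that order (R = Rz(yaw) Ry(pitch) Rx(roll)).
In Python, from plant import bot gives the robot as it stands. The module is installed in compiled form; this text tells all that it offers.
- The arm moves only by the shell command python3 -m jog 'ROWS' [OPENING]. ROWS is JSON, a list of rows, each a list of 6 numbers: the shift along the tool's x, y, z in mm, then the turn, a rotation vector about the tool's x, y, z in rad. In form: [[dx, dy, dz, rx, ry, rz], ...]. A call has 1 to 12 rows; each row shifts and turns the commanded pose from where the row before left it, along the tool's axes as they then stand; what a row does not reach is not made up. A row lasts 1/10 s, in which the tool goes at most 50 mm and 8.59 degrees, less where a joint would pass 70% of its speed; a pose out of reach is approached as far as the arm can. A call with a gripper value outside its range is refused whole. OPENING is the opening in per cent of the stroke, from 0 (shut) to 100 (fully open), set as the call begins (- or left out, the last holds). The fingers move at their own pace and stop on an object; the grip force is fixed at half the most. Time passes only in rows, so rows that do not move let the fingers close. It gives the time, the measured TCP pose, the force, the opening and the grip force at its end, in the units of the state.
- bot.get_obs(): the state, without advancing time (a new reading comes with each control period).
- bot.capture(name): name is "scene" or "top" or "wrist"; returns the picture (480x640x3 uint8, red, green, blue); there is no depth.
- bot.camera_model(name): a dict with "fx", "fy", "cx", "cy" (pixels), "position" and "orientation" of the camera in the world; the wrist camera has in their place "T_tool_cam" (4x4, takes a point from camera to tool coordinates, whose origin is the TCP and whose axes are the flange's). Camera axes: x right, y down, z forward; pixel columns grow to the right and rows downward; lengths in mm; the calibration is good to about 2 mm. A picture is of the moment at which its call begins: read the wrist's pose just before it. camera_model takes no time and is no camera call.
- bot.close_job(): hands the job in; it is judged then, once.
Trained networks look in the newest picture that a camera, given by its name, has taken for a name from the list of things; names that differ only in an ending like _2 or _b are one class to them, and where a whole thing is asked for, a point or a joint stands for the part that bears it (a point fixed in the world has none). Each returns a list of dicts, best first, with "p" (0 to 1); they miss things now and then, are a little off and sometimes report something else, mostly with a low value. They report only what shows in the picture. A call takes as long as a camera call.
- bot.outline_of(target, camera): "mask" (480x640 bool, what is visible of it) and "pixel" ([column, row] in pixels, amid what is visible of it).
The state is a dict: "time": time; "joint_positions": joint angles; "dq": joint speeds; "tau": joint torques, N m; "tool_pos": TCP position; "tcp_rot": TCP orientation; "contact_force": force on the tool from outside, world axes, zero at the start; "moment": the same for the moment, N m; "grip_width": finger opening in mm; "finger_force": force on a finger pad.
Only numpy, scipy, OpenCV 4.12 (cv2) and the standard library are available. Lean on these libraries where they do the work, as an engineer would, in place of code of your own. Each camera call takes 0.05 s, during which the arm holds its last target. There are 200 camera calls.

## Working session

There is one attempt and no reset: what is moved stays moved. The work goes in short steps, Python scripts to look and compute and a shell command to move; the robot and the scene stay as the last step left them, time stands still between calls to the robot, and variables do not carry over. Pictures are saved under pics/ and viewed, at most 10 in all, crops included, and the job is handed in when it is done.

```bash
mkdir -p pics; cat > h.py <<'E'
import numpy as np, cv2
from scipy.spatial.transform import Rotation as R
from plant import bot
E
python3 - <<'E'
from h import *
o=bot.get_obs(); print({k:np.round(v,3).tolist() for k,v in o.items()})
ims=[]
for c in("scene","top"):
    im=bot.capture(c); m=bot.camera_model(c); print(c,m)
    cv2.imwrite(f"pics/{c}0.png",im[:,:,::-1])
    for t in("block","left_handle","clamp_p","bottle_a_mid","dish","blue_tube"):
        try: print(t,[(round(d["p"],2),np.round(d["pixel"]).tolist(),int(d["mask"].sum())) for d in bot.outline_of(t,c)])
        except Exception as e: print(t,e)
print(bot.camera_model("wrist"))
E
```

```text
{'time': 0.0, 'joint_positions': [-1.302, 0.343, 1.525, -0.0, 1.275, -0.146], 'dq': [0.0, 0.001, 0.002, -0.001, -0.001, -0.0], 'tau': [0.0, -43.125, -24.422, 0.072, 0.056, -0.0], 'tool_pos': [211.479, -480.089, 226.04], 'tcp_rot': [-3.14, -0.0, 0.415], 'contact_force': [-0.366, 0.914, 1.008], 'moment': [0.059, 0.018, 0.016], 'finger_force': 0.0, 'grip_width': 91.856}
scene {'fx': 575.6730150208721, 'fy': 575.6730150208721, 'cx': 326.3523304256722, 'cy': 241.75915561314136, 'position': array([ 26.43156537, 812.10386748, 582.69749872]), 'orientation': array([-2.08668764, -0.01777883, -2.50062589])}
block [(0.66, [380.0, 277.0], 3771)]
left_handle [(0.87, [385.0, 276.0], 3921), (0.6, [296.0, 368.0], 3169)]
clamp_p [(0.67, [419.0, 213.0], 735), (0.66, [384.0, 244.0], 984)]
bottle_a_mid [(0.6, [356.0, 261.0], 420), (0.6, [382.0, 244.0], 910)]
dish [(0.67, [295.0, 372.0], 3114)]
blue_tube [(0.57, [194.0, 300.0], 1638)]
top {'fx': 485.44063044226044, 'fy': 485.44063044226044, 'cx': 319.6423282218947, 'cy': 244.76874217609955, 'position': array([461.84227826, 116.51741023, 960.66093975]), 'orientation': array([-3.05513221,  0.02530113, -1.59467395])}
block [(0.75, [393.0, 269.0], 6773)]
left_handle [(0.58, [394.0, 270.0], 7110)]
clamp_p [(0.59, [358.0, 287.0], 801), (0.56, [447.0, 275.0], 804)]
bottle_a_mid [(0.47, [349.0, 266.0], 26)]
dish [(0.96, [229.0, 302.0], 2133), (0.38, [360.0, 287.0], 705)]
blue_tube [(0.68, [395.0, 269.0], 6822), (0.63, [204.0, 207.0], 542)]
{'fx': 375.52569786007615, 'fy': 375.52569786007615, 'cx': 320.4207696652327, 'cy': 241.91861265933363, 'T_tool_cam': array([[ 1.24571992e-03, -9.64379884e-01, -2.64518217e-01,
         6.95384923e+01],
       [ 9.99999046e-01,  1.35936891e-03, -2.46596638e-04,
        -4.79308309e-03],
       [ 5.97390676e-04, -2.64517657e-01,  9.64380657e-01,
        -1.57190021e+02],
       [ 0.00000000e+00,  0.00000000e+00,  0.00000000e+00,
         1.00000000e+00]])}
```

```bash
python3 - <<'E'
import cv2
a=cv2.imread("pics/scene0.png")[140:460,140:540];b=cv2.imread("pics/top0.png")[160:400,160:540]
cv2.imwrite("pics/s0.png",cv2.resize(a,(750,600),interpolation=2)); cv2.imwrite("pics/t0.png",cv2.resize(b,(760,480),interpolation=2))
E
```

```text
(no output)
```

View pics/s0.png

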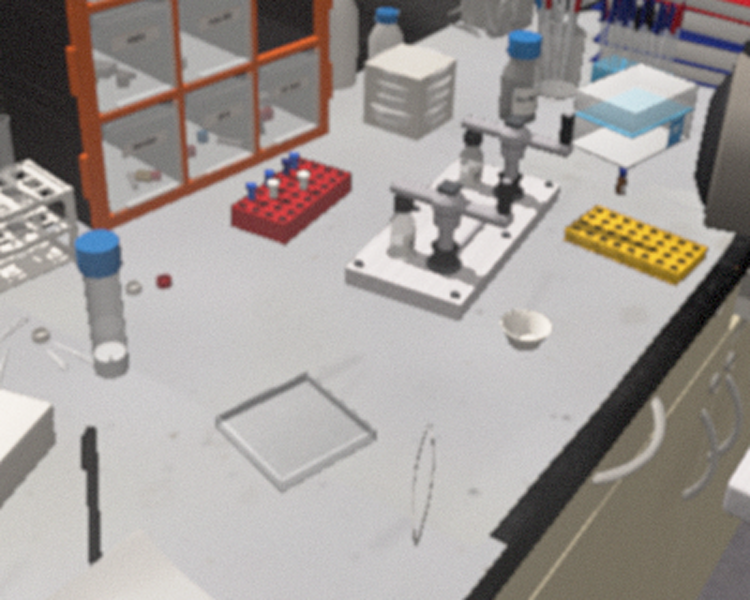

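View pics/t0.png

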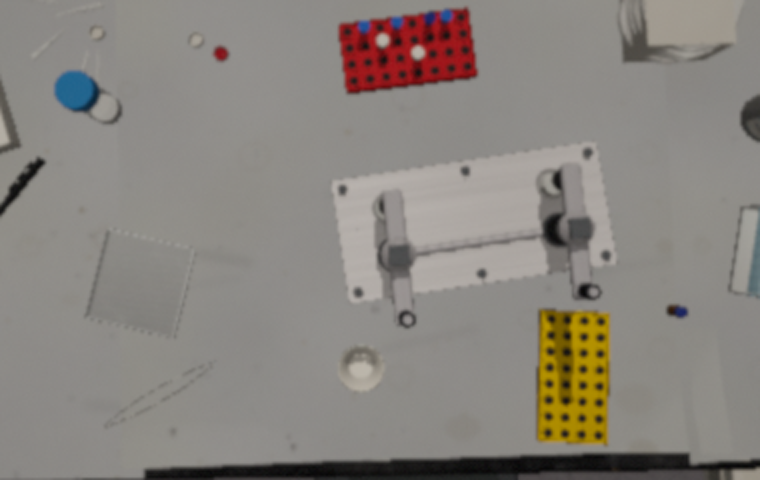

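The scene view shows the block at about (385,275), with two clamps and the dish at (295,372), and the tube behind the dish. In the top view the block corners are near (326,250), (457,231), (467,291) and (335,311). The pin tops are near (363,319) and (456,306).

```bash
cat >> h.py <<'E'
def ray(c,px,z):
    m=bot.camera_model(c)
    if c=="wrist":
        o=bot.get_obs(); T=np.eye(4); T[:3,:3]=R.from_euler("xyz",o["tcp_rot"]).as_matrix(); T[:3,3]=o["tool_pos"]; T=T@m["T_tool_cam"]; P=T[:3,3]; M=T[:3,:3]
    else: P=m["position"]; M=R.from_euler("xyz",m["orientation"]).as_matrix()
    px=np.atleast_2d(np.float64(px)); d=np.c_[(px[:,0]-m["cx"])/m["fx"],(px[:,1]-m["cy"])/m["fy"],np.ones(len(px))]@M.T
    return P+d*((z-P[2])/d[:,2])[:,None]
def proj(c,X):
    m=bot.camera_model(c); P=m["position"]; M=R.from_euler("xyz",m["orientation"]).as_matrix()
    p=(np.atleast_2d(X)-P)@M; return np.c_[p[:,0]/p[:,2]*m["fx"]+m["cx"],p[:,1]/p[:,2]*m["fy"]+m["cy"]]
E
python3 - <<'E'
from h import *
bot.capture("top")
def rect(t,z):
    m=bot.outline_of(t,"top")[0]["mask"]; ys,xs=np.nonzero(m)
    w=ray("top",np.c_[xs,ys],z)[:,:2]; r=cv2.minAreaRect(w.astype(np.float32)); print(t,r); return r
rect("block",20); rect("dish",6)
c=ray("top",[(326.5,250),(457.5,231),(467.5,291),(335,311)],20)[:,:2]; print("clicked corners",c.round(1).tolist(),c.mean(0))
print("yaw",[np.arctan2(v[1],v[0]) for v in (c[0]-c[3],c[1]-c[2])],np.arctan2(*(-1*(c[0]-c[1]))[::1]),np.linalg.norm(c[0]-c[1]),np.linalg.norm(c[0]-c[3]))
print("pins",ray("top",[(363.5,319.5),(456,306)],126).round(1).tolist())
print("hubs",ray("top",[(359.5,287.5),(449.5,274.5)],105).round(1).tolist())
print("dish clicked",ray("top",np.float64([(110,232),(195,247),(177,337),(87,317)])/2+160,12).round(1).tolist())
print("tube",ray("top",np.float64([(75,90)])/2+160,128).round(1).tolist())
print("dish scene",ray("scene",np.float64([(217,422),(307,376),(376,435),(283,488)])/1.875+140,12).round(1).tolist())
print("block scene",ray("scene",np.float64([(347,268),(460,313),(558,185)])/1.875+140,20).round(1).tolist())
print("tube scene",ray("scene",np.float64([(98,240)])/1.875+140,128).round(1).tolist())
E
```

```text
block ((491.2171630859375, -7.539154052734375), (121.9149398803711, 261.15911865234375), 7.128660678863525)
dish ((439.0272216796875, 317.56243896484375), (92.4384765625, 91.90032196044922), 76.1694564819336)
clicked corners [[533.4, 125.3], [563.7, -129.2], [447.7, -142.7], [415.5, 111.9]] [490.08613584  -8.66853454]
yaw [np.float64(0.11295386265315163), np.float64(0.11530413268068863)] 3.0229359061586467 256.3063342323699 118.67344370412162
pins [[405.3, 64.4, 126.0], [424.5, -92.8, 126.0]]
hubs [[459.5, 68.3, 105.0], [478.4, -89.4, 105.0]]
dish clicked [[488.5, 345.3, 12.0], [471.8, 261.9, 12.0], [385.2, 280.5, 12.0], [406.4, 368.3, 12.0]]
tube [[609.7, 347.4, 128.0]]
dish scene [[483.2, 354.7, 12.0], [462.9, 268.4, 12.0], [377.2, 290.9, 12.0], [398.0, 377.1, 12.0]]
block scene [[525.8, 129.9, 20.0], [404.4, 125.3, 20.0], [443.9, -139.1, 20.0]]
tube scene [[607.1, 350.1, 128.0]]
```

```bash
python3 -m jog '[[0,0,-40,0,0,0.148],[0,0,0,0,0,0.147],[25.8,-35.9,0,0,0,0],[25.8,-35.9,0,0,0,0],[25.8,-35.9,0,0,0,0],[25.8,-35.9,0,0,0,0],[25.8,-35.9,0,0,0,0],[25.8,-35.9,0,0,0,0],[25.8,-35.9,0,0,0,0],[25.8,-35.9,0,0,0,0],[25.8,-35.9,0,0,0,0],[25.8,-35.9,0,0,0,0]]' 40
python3 -m jog '[[0,0,20,0,0,0],[0,0,0,0,0,0]]'
python3 - <<'E'
from h import *
o=bot.get_obs(); print(o["tool_pos"],o["tcp_rot"],o["contact_force"],o["time"])
im=bot.capture("wrist"); cv2.imwrite("pics/w1.png",im[:,:,::-1])
for t in("left_handle","clamp_p","bottle_a_mid"):
    print(t,[(round(d["p"],2),np.round(d["pixel"]).tolist(),int(d["mask"].sum())) for d in bot.outline_of(t,"wrist")])
E
```

```text
time: 2.05
tool_pos: [425.5, -91.5, 267.0]
tcp_rot: [3.141, -0.001, 0.12]
contact_force: [0.2, 0.3, 0.4]
grip_width: 36.7
finger_force: 0.0
time: 2.25
tool_pos: [424.0, -91.6, 245.0]
tcp_rot: [-3.14, 0.004, 0.123]
contact_force: [-0.9, 0.2, 0.6]
grip_width: 36.7
finger_force: 0.0
[424.02990796 -91.5841733  245.02685868] [-3.13985664  0.0035331   0.12294402] [-0.85502648  0.22058974  0.57568377] 2.25
left_handle [(0.73, [252.0, 124.0], 25454), (0.16, [131.0, 160.0], 4619), (0.15, [156.0, 105.0], 877)]
clamp_p [(0.79, [326.0, 155.0], 4079), (0.67, [128.0, 160.0], 4774)]
bottle_a_mid [(0.81, [157.0, 103.0], 906), (0.42, [330.0, 158.0], 3975)]
```

View pics/w1.png

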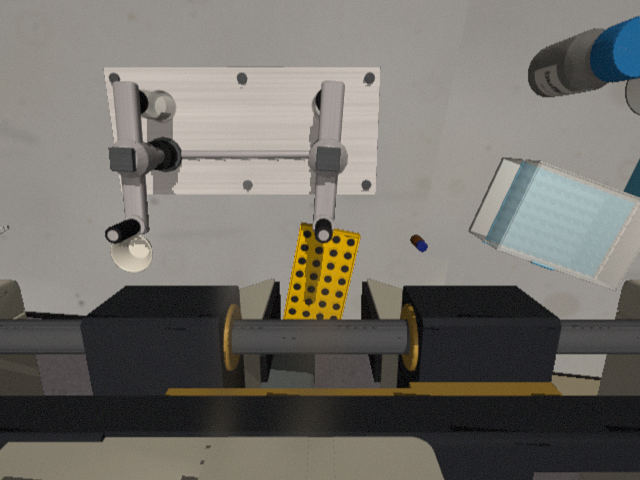

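The wrist view shows the right pin top near (323,229), its hub at (328,157), the left pin top near (111,236) and the block edges lined up with the image.

```bash
python3 - <<'E'
from h import *
print("pins",ray("wrist",[(111,236),(323.5,229)],126).round(1).tolist())
print("hubs",ray("wrist",[(123,159),(328,158)],105).round(1).tolist())
print("block",ray("wrist",[(105,68),(380,67),(377,195)],20).round(1).tolist())
E
```

```text
pins [[403.8, 64.5, 126.0], [428.7, -96.5, 126.0]]
hubs [[460.8, 64.9, 105.0], [480.6, -93.9, 105.0]]
block [[534.0, 123.0, 20.0], [565.8, -134.2, 20.0], [446.0, -150.6, 20.0]]
```

```bash
python3 -m jog '[[2.6,3.7,30,0,0,0],[0,0,40,0,0,0],[0,0,40,0,0,0],[0,0,25,0,0,0],[0,0,10,0,0,0],[0,0,0,0,0,0]]'
python3 -m jog '[[0,0,0,0,0,0],[0,0,0,0,0,0],[0,0,0,0,0,0]]' 22
python3 -m jog '[[0,0,0,0,0,0],[0,0,0,0,0,0],[0,0,0,0,0,0]]' 17
```

```text
time: 3.05
tool_pos: [427.6, -97.2, 101.4]
tcp_rot: [-3.141, 0.001, 0.118]
contact_force: [-0.4, -0.3, 0.0]
grip_width: 37.0
finger_force: 0.0
time: 3.35
tool_pos: [428.6, -96.9, 102.9]
tcp_rot: [3.14, -0.002, 0.12]
contact_force: [0.8, 1.8, 1.4]
grip_width: 20.9
finger_force: 0.5
time: 3.65
tool_pos: [427.9, -96.2, 102.0]
tcp_rot: [-3.141, -0.0, 0.12]
contact_force: [0.2, 3.7, 3.4]
grip_width: 15.8
finger_force: 1.8
```

```bash
python3 - <<'E'
from h import *
im=bot.capture("wrist"); cv2.imwrite("pics/w2.png",cv2.resize(im[150:350,220:430,::-1],(630,600)))
E
```

```text
(no output)
```

View pics/w2.png

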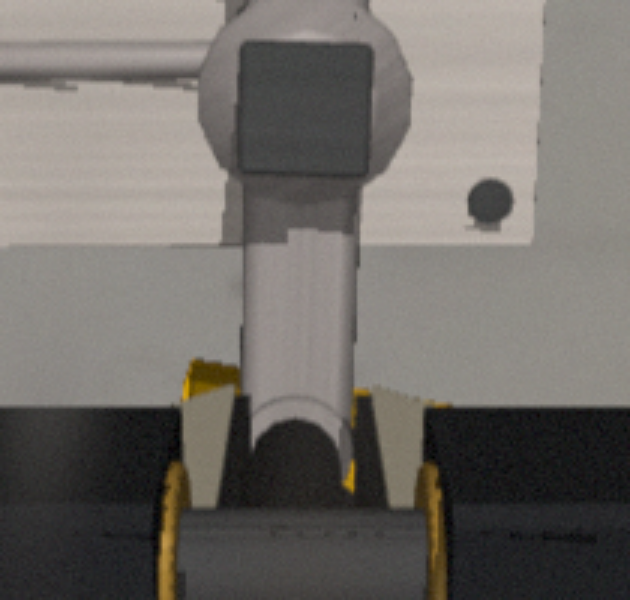

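The pin stands between the fingers, with the left finger just touching it. Next I close on it.

```bash
python3 -m jog '[[0,0,0,0,0,0],[0,0,0,0,0,0],[0,0,0,0,0,0],[0,0,0,0,0,0]]' 5
python3 -m jog '[[0,1,0,0,0,0],[0,1,0,0,0,0],[0,0,0,0,0,0],[0,0,0,0,0,0]]'
```

```text
time: 4.1
tool_pos: [427.8, -96.6, 101.7]
tcp_rot: [3.142, 0.0, 0.12]
contact_force: [-0.9, 3.8, 5.1]
grip_width: 13.0
finger_force: 30.0
time: 4.5
tool_pos: [428.1, -98.7, 101.7]
tcp_rot: [3.141, 0.0, 0.12]
contact_force: [-1.0, 3.0, 5.5]
grip_width: 13.2
finger_force: 30.0
```

```bash
python3 -m jog '[[0,1,0,0,0,0],[0,1,0,0,0,0],[0,0,0,0,0,0],[0,0,0,0,0,0]]'
python3 -m jog '[[0,0.8,0,0,0,0],[0,0.7,0,0,0,0],[0,0,0,0,0,0],[0,0,0,0,0,0]]'
```

```text
time: 4.9
tool_pos: [428.5, -100.7, 101.8]
tcp_rot: [3.141, -0.0, 0.12]
contact_force: [-0.5, 3.7, 5.1]
grip_width: 12.9
finger_force: 30.0
time: 5.3
tool_pos: [428.7, -102.1, 101.8]
tcp_rot: [3.141, -0.0, 0.12]
contact_force: [0.3, 4.4, 4.4]
grip_width: 13.2
finger_force: 30.0
```

```bash
python3 -m jog '[[0,0.7,0,0,0,0],[0,0.7,0,0,0,0],[0,0,0,0,0,0],[0,0,0,0,0,0]]'
python3 -m jog '[[0,0.5,0,0,0,0],[0,0.5,0,0,0,0],[0,0,0,0,0,0],[0,0,0,0,0,0]]'
```

```text
time: 5.7
tool_pos: [428.9, -103.5, 101.7]
tcp_rot: [3.141, -0.0, 0.12]
contact_force: [2.0, 4.5, 3.4]
grip_width: 13.0
finger_force: 30.0
time: 6.1
tool_pos: [429.1, -104.5, 101.7]
tcp_rot: [3.141, -0.001, 0.12]
contact_force: [2.7, 4.2, 2.0]
grip_width: 13.1
finger_force: 30.0
```

```bash
python3 -m jog '[[0.4,0.8,0,0,0,0],[0.2,0.7,0,0,0,0],[0,0,0,0,0,0],[0,0,0,0,0,0]]'
python3 -m jog '[[0.2,0.7,0,0,0,0],[0.2,0.8,0,0,0,0],[0,0,0,0,0,0],[0,0,0,0,0,0]]'
```

```text
time: 6.5
tool_pos: [429.6, -105.9, 101.7]
tcp_rot: [3.141, -0.0, 0.12]
contact_force: [0.8, 4.6, 4.4]
grip_width: 12.8
finger_force: 30.0
time: 6.9
tool_pos: [430.1, -107.4, 101.7]
tcp_rot: [3.141, 0.0, 0.12]
contact_force: [0.7, 3.7, 4.5]
grip_width: 13.1
finger_force: 30.0
```

The right clamp gives anticlockwise at a steady 4 N or so, well past where it would stop, so it is the ordinary one. I turn it back tight, clockwise.

```bash
python3 -m jog '[[-0.3,-2,0,0,0,0],[-0.3,-2,0,0,0,0],[-0.2,-2,0,0,0,0],[-0.1,-2,0,0,0,0],[0,-2,0,0,0,0],[0,-1,0,0,0,0],[0,0,0,0,0,0],[0,0,0,0,0,0]]'
python3 -m jog '[[0,-1,0,0,0,0],[0,-1,0,0,0,0],[0,0,0,0,0,0],[0,0,0,0,0,0]]'
```

```text
time: 7.7
tool_pos: [427.9, -96.4, 101.8]
tcp_rot: [3.141, 0.0, 0.12]
contact_force: [-1.5, -3.9, 5.1]
grip_width: 13.3
finger_force: 30.0
time: 8.1
tool_pos: [427.7, -94.5, 101.8]
tcp_rot: [3.141, 0.0, 0.12]
contact_force: [-1.1, -4.7, 4.8]
grip_width: 13.3
finger_force: 30.0
```

```bash
python3 -m jog '[[0,-1,0,0,0,0],[0,-0.5,0,0,0,0],[0,0,0,0,0,0],[0,0,0,0,0,0]]'
python3 -m jog '[[0,-0.5,0,0,0,0],[0,-0.5,0,0,0,0],[0,0,0,0,0,0],[0,0,0,0,0,0]]'
```

```text
time: 8.5
tool_pos: [427.5, -93.0, 101.8]
tcp_rot: [3.141, -0.0, 0.12]
contact_force: [-0.6, -3.7, 6.4]
grip_width: 13.3
finger_force: 30.0
time: 8.9
tool_pos: [427.5, -92.0, 101.8]
tcp_rot: [3.141, -0.0, 0.12]
contact_force: [-0.6, -3.3, 5.0]
grip_width: 13.5
finger_force: 30.0
```

```bash
python3 -m jog '[[0,-0.5,0,0,0,0],[0,-0.5,0,0,0,0],[0,0,0,0,0,0],[0,0,0,0,0,0]]'
python3 -m jog '[[0,-0.5,0,0,0,0],[0,-0.5,0,0,0,0],[0,0,0,0,0,0],[0,0,0,0,0,0]]'
```

```text
time: 9.3
tool_pos: [427.4, -91.0, 101.7]
tcp_rot: [3.141, -0.0, 0.12]
contact_force: [0.0, -3.2, 4.5]
grip_width: 12.6
finger_force: 30.0
time: 9.7
tool_pos: [427.4, -90.0, 101.8]
tcp_rot: [3.141, -0.0, 0.12]
contact_force: [0.4, -3.5, 4.2]
grip_width: 13.3
finger_force: 30.0
```

```bash
python3 -m jog '[[0,-0.5,0,0,0,0],[0,-0.5,0,0,0,0],[0,0,0,0,0,0],[0,0,0,0,0,0]]'
python3 -m jog '[[0,-0.5,0,0,0,0],[0,-0.3,0,0,0,0],[0,0,0,0,0,0],[0,0,0,0,0,0]]'
```

```text
time: 10.1
tool_pos: [427.4, -89.4, 101.8]
tcp_rot: [3.141, -0.001, 0.12]
contact_force: [0.9, -4.7, 3.8]
grip_width: 13.3
finger_force: 30.0
time: 10.5
tool_pos: [427.3, -88.8, 101.8]
tcp_rot: [3.14, -0.001, 0.12]
contact_force: [2.1, -7.2, 3.6]
grip_width: 13.0
finger_force: 30.0
```

The right clamp comes up hard clockwise at 7 N, so it is tight again. I release it and go to the left pin.

```bash
python3 -m jog '[[0,0,0,0,0,0],[0,0,0,0,0,0],[0,0,0,0,0,0]]' 40
python3 -m jog '[[0,0,-30,0,0,0],[0,0,-30,0,0,0],[-0.5,-38.7,0,0,0,0],[-0.6,-38.7,0,0,0,0],[-0.6,-38.7,0,0,0,0],[-0.6,-38.6,0,0,0,0],[0,0,0,0,0,0],[0,0,25,0,0,0],[0,0,25,0,0,0],[0,0,10,0,0,0],[0,0,0,0,0,0],[0,0,0,0,0,0]]'
python3 -m jog '[[0,0,0,0,0,0],[0,0,0,0,0,0],[0,0,0,0,0,0]]' 20
```

```text
time: 10.8
tool_pos: [425.9, -87.4, 101.1]
tcp_rot: [-3.14, 0.002, 0.12]
contact_force: [-0.0, 0.9, 0.4]
grip_width: 32.1
finger_force: 0.0
time: 12.0
tool_pos: [406.5, 64.8, 102.1]
tcp_rot: [-3.142, -0.0, 0.119]
contact_force: [0.3, 0.5, -0.4]
grip_width: 36.9
finger_force: 0.0
time: 12.3
tool_pos: [406.6, 65.0, 102.3]
tcp_rot: [3.141, -0.001, 0.12]
contact_force: [-1.3, 0.3, -0.1]
grip_width: 20.0
finger_force: 0.0
```

```bash
python3 - <<'E'
from h import *
im=bot.capture("wrist"); cv2.imwrite("pics/w3.png",cv2.resize(im[50:350,170:570,::-1],(800,600)))
E
```

```text
(no output)
```

View pics/w3.png

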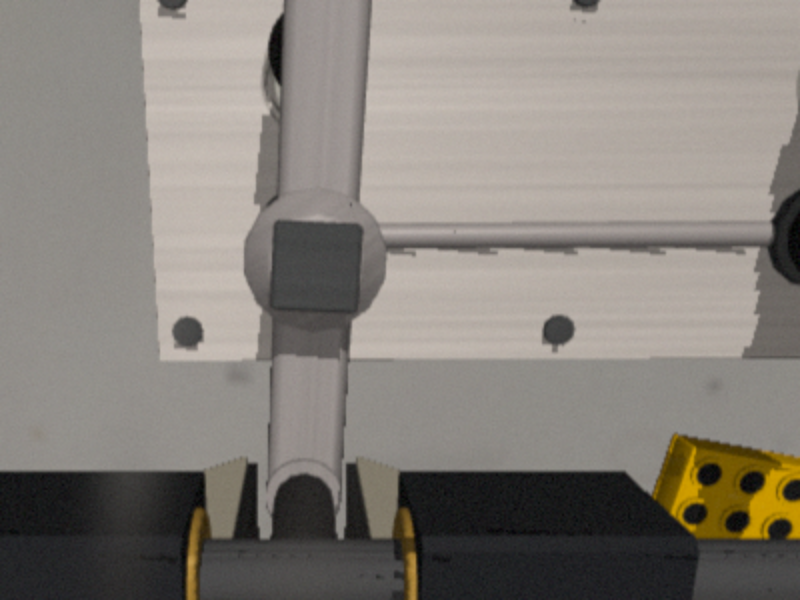

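The left pin stands between the fingers near crop pixel (305,510), in good line. I close on it and try it anticlockwise.

```bash
python3 -m jog '[[0,0,0,0,0,0],[0,0,0,0,0,0],[0,0,0,0,0,0],[0,0,0,0,0,0]]' 5
python3 -m jog '[[0,0.7,0,0,0,0],[0,0.8,0,0,0,0],[0,0,0,0,0,0],[0,0,0,0,0,0]]'
```

```text
time: 12.75
tool_pos: [406.3, 65.0, 101.8]
tcp_rot: [3.141, -0.0, 0.12]
contact_force: [-0.2, -1.1, 2.3]
grip_width: 13.2
finger_force: 30.0
time: 13.15
tool_pos: [406.3, 63.8, 101.8]
tcp_rot: [-3.141, -0.0, 0.12]
contact_force: [-1.7, 2.2, 5.5]
grip_width: 13.5
finger_force: 30.0
```

```bash
python3 -m jog '[[0,0.7,0,0,0,0],[0,0.8,0,0,0,0],[0,0,0,0,0,0],[0,0,0,0,0,0]]'
python3 -m jog '[[0,0.7,0,0,0,0],[0,0.8,0,0,0,0],[0,0,0,0,0,0],[0,0,0,0,0,0]]'
```

```text
time: 13.55
tool_pos: [406.5, 62.4, 101.7]
tcp_rot: [-3.141, 0.0, 0.12]
contact_force: [-0.8, 3.5, 5.5]
grip_width: 13.0
finger_force: 30.0
time: 13.95
tool_pos: [406.6, 60.9, 101.7]
tcp_rot: [-3.141, 0.0, 0.12]
contact_force: [-0.9, 3.4, 5.1]
grip_width: 13.3
finger_force: 30.0
```

```bash
python3 -m jog '[[0,0.7,0,0,0,0],[0,0.8,0,0,0,0],[0,0,0,0,0,0],[0,0,0,0,0,0]]'
python3 -m jog '[[0,0.5,0,0,0,0],[0,0.5,0,0,0,0],[0,0,0,0,0,0],[0,0,0,0,0,0]]'
python3 -m jog '[[0,0.5,0,0,0,0],[0,0.5,0,0,0,0],[0,0,0,0,0,0],[0,0,0,0,0,0]]'
```

```text
time: 14.35
tool_pos: [406.9, 59.4, 101.7]
tcp_rot: [-3.141, -0.0, 0.12]
contact_force: [-2.0, 2.6, 5.7]
grip_width: 13.5
finger_force: 30.0
time: 14.75
tool_pos: [407.1, 58.2, 101.7]
tcp_rot: [-3.141, -0.0, 0.12]
contact_force: [-1.4, 3.7, 5.9]
grip_width: 13.1
finger_force: 30.0
time: 15.15
tool_pos: [407.3, 57.1, 101.7]
tcp_rot: [3.142, -0.0, 0.12]
contact_force: [-0.5, 3.1, 4.6]
grip_width: 13.1
finger_force: 30.0
```

```bash
python3 -m jog '[[0,0.5,0,0,0,0],[0,0.5,0,0,0,0],[0,0,0,0,0,0],[0,0,0,0,0,0]]'
python3 -m jog '[[0,0.4,0,0,0,0],[0,0.4,0,0,0,0],[0,0,0,0,0,0],[0,0,0,0,0,0]]'
```

```text
time: 15.55
tool_pos: [407.4, 56.1, 101.7]
tcp_rot: [3.141, -0.0, 0.12]
contact_force: [-0.3, 3.6, 3.7]
grip_width: 12.7
finger_force: 30.0
time: 15.95
tool_pos: [407.6, 55.3, 101.7]
tcp_rot: [3.141, -0.0, 0.12]
contact_force: [1.3, 4.3, 3.5]
grip_width: 13.4
finger_force: 30.0
```

```bash
python3 -m jog '[[0.1,0.4,0,0,0,0],[0,0.4,0,0,0,0],[0,0,0,0,0,0],[0,0,0,0,0,0]]'
python3 -m jog '[[0.1,0.4,0,0,0,0],[0,0.4,0,0,0,0],[0,0,0,0,0,0],[0,0,0,0,0,0]]'
```

```text
time: 16.35
tool_pos: [407.7, 54.7, 101.7]
tcp_rot: [-3.141, -0.0, 0.12]
contact_force: [1.0, 5.5, 3.5]
grip_width: 13.4
finger_force: 30.0
time: 16.75
tool_pos: [407.8, 54.1, 101.7]
tcp_rot: [-3.141, -0.0, 0.12]
contact_force: [1.0, 7.3, 4.6]
grip_width: 13.5
finger_force: 30.0
```

```bash
python3 -m jog '[[0.1,0.5,0,0,0,0],[0,0.5,0,0,0,0],[0,0,0,0,0,0],[0,0,0,0,0,0]]'
python3 -m jog '[[0,0.3,0,0,0,0],[0,0,0,0,0,0],[0,0,0,0,0,0],[0,0,0,0,0,0]]'
```

```text
time: 17.15
tool_pos: [408.0, 53.4, 101.7]
tcp_rot: [-3.14, -0.0, 0.119]
contact_force: [0.9, 8.4, 2.9]
grip_width: 13.0
finger_force: 30.0
time: 17.55
tool_pos: [408.0, 53.2, 101.7]
tcp_rot: [-3.14, -0.0, 0.119]
contact_force: [1.8, 9.0, 2.9]
grip_width: 12.8
finger_force: 30.0
```

It comes up hard anticlockwise, and the force is about 9 N and rising. I press just to 10 N, then try clockwise.

```bash
python3 -m jog '[[0,0.4,0,0,0,0],[0,0,0,0,0,0],[0,0,0,0,0,0]]'
python3 -m jog '[[-0.4,-2.5,0,0,0,0],[-0.3,-3,0,0,0,0],[0,-3.4,0,0,0,0],[0.1,-3.4,0,0,0,0],[0.4,-3.6,0,0,0,0],[0.6,-3.9,0,0,0,0],[0,0,0,0,0,0],[0,0,0,0,0,0]]'
```

```text
time: 17.85
tool_pos: [408.1, 53.0, 101.7]
tcp_rot: [-3.14, -0.0, 0.119]
contact_force: [1.0, 9.3, 3.1]
grip_width: 13.4
finger_force: 30.0
time: 18.65
tool_pos: [406.1, 71.9, 101.7]
tcp_rot: [3.142, 0.0, 0.12]
contact_force: [1.6, -3.6, 4.5]
grip_width: 13.1
finger_force: 30.0
```

It gives clockwise at 3.6 N, so the left clamp is the left-hand one. I swing it open.

```bash
python3 -m jog '[[1.3,-5.3,0,0,0,0],[1.9,-5.2,0,0,0,0],[2.4,-4.9,0,0,0,0],[2.9,-4.7,0,0,0,0],[3.3,-4.4,0,0,0,0],[3.8,-4,0,0,0,0],[0,0,0,0,0,0]]'
```

```text
time: 19.35
tool_pos: [417.7, 102.8, 101.6]
tcp_rot: [-3.141, 0.001, 0.12]
contact_force: [-0.9, -3.2, 6.4]
grip_width: 13.1
finger_force: 30.0
```

```bash
python3 -m jog '[[4.3,-3.3,0,0,0,0],[4.5,-3.2,0,0,0,0],[4.8,-2.6,0,0,0,0],[5,-2.3,0,0,0,0],[5.2,-1.7,0,0,0,0],[5.4,-1.2,0,0,0,0],[5.5,-0.7,0,0,0,0],[5.5,-0.1,0,0,0,0],[0,0,0,0,0,0],[0,0,0,0,0,0]]'
```

```text
time: 20.35
tool_pos: [455.3, 123.3, 101.7]
tcp_rot: [-3.14, 0.002, 0.12]
contact_force: [-2.3, 3.7, 8.1]
grip_width: 13.3
finger_force: 30.0
```

```bash
python3 -m jog '[[0,0,0,0,0,0],[0,0,0,0,0,0],[0,0,0,0,0,0]]' 40
python3 -m jog '[[0,0,-40,0,0,0],[0,0,-45,0,0,0],[22.4,27.5,0,0,0,0],[22.4,27.4,0,0,0,0],[0,0,0,0,0,0.135],[0,0,0,0,0,0.135],[0,0,0,0,0,0.13],[0,0,0,0,0,0],[0,0,0,0,0,0]]' 50
python3 - <<'E'
from h import *
im=bot.capture("wrist"); cv2.imwrite("pics/w4.png",im[:,:,::-1])
for t in("clamp_p","bottle_a_mid"):
    print(t,[(round(d["p"],2),np.round(d["pixel"]).tolist(),int(d["mask"].sum()),ray("wrist",d["pixel"],81).round(1).tolist()) for d in bot.outline_of(t,"wrist")])
E
```

```text
time: 20.65
tool_pos: [455.7, 122.1, 101.2]
tcp_rot: [-3.141, 0.001, 0.12]
contact_force: [-0.5, -0.4, -0.2]
grip_width: 32.3
finger_force: 0.0
time: 21.55
tool_pos: [507.1, 72.7, 186.4]
tcp_rot: [3.141, 0.001, -0.277]
contact_force: [-0.1, -0.5, 0.4]
grip_width: 45.8
finger_force: 0.0
clamp_p [(0.67, [559.0, 220.0], 7275, [[473.5, -96.1, 81.0]]), (0.6, [345.0, 298.0], 3656, [[457.1, 66.4, 81.0]])]
bottle_a_mid [(0.74, [321.0, 236.0], 1182, [[509.3, 71.0, 81.0]]), (0.16, [508.0, 153.0], 1625, [[530.5, -67.4, 81.0]])]
```

View pics/w4.png

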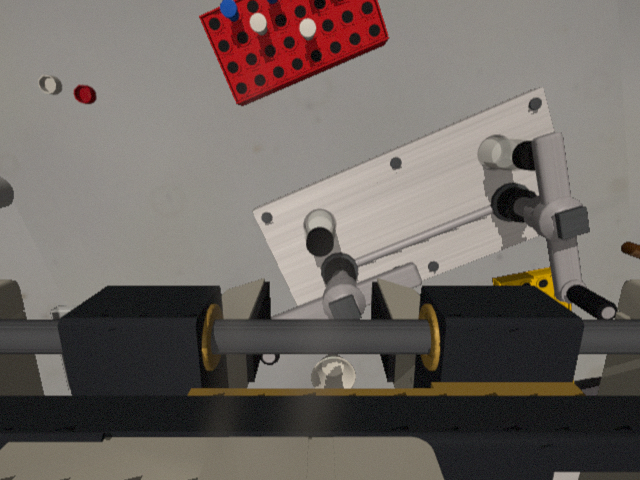

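The cap shows at (320,240), right under the tool, and the bar is swung clear at (345,290). I go down and grip the bottle.

```bash
python3 -m jog '[[0,0,40,0,0,0],[0,0,40,0,0,0],[0,0,30,0,0,0],[0,0,20,0,0,0],[0,0,12,0,0,0],[0,0,0,0,0,0]]'
python3 -m jog '[[0,0,0,0,0,0],[0,0,0,0,0,0],[0,0,0,0,0,0],[0,0,0,0,0,0],[0,0,0,0,0,0]]' 10
```

```text
time: 22.3
tool_pos: [506.5, 72.6, 43.5]
tcp_rot: [3.141, 0.003, -0.279]
contact_force: [0.1, -0.7, 0.1]
grip_width: 46.0
finger_force: 0.0
time: 22.8
tool_pos: [508.1, 72.7, 45.6]
tcp_rot: [-3.141, -0.002, -0.28]
contact_force: [-0.1, 0.5, 6.5]
grip_width: 23.3
finger_force: 30.0
```

```bash
python3 -m jog '[[0,0,-8,0,0,0],[0,0,-15,0,0,0],[0,0,-35,0,0,0],[0,0,-45,0,0,0],[0,0,-45,0,0,0],[0,0,0,0,0,0]]'
python3 -m jog '[[-12,-18,0,0,0,0],[-21,-33,0,0,0,0],[-23,-36.6,0,0,0,0],[-23,-36.6,0,0,0,0],[-23,-36.6,0,0,0,0],[-22,-35.8,0,0,0,0],[-12.8,-19,0,0,0,0],[0,0,0,0,0,0],[0,0,0,0,0,0]]'
python3 - <<'E'
from h import *
im=bot.capture("top"); cv2.imwrite("pics/t5.png",cv2.resize(im[160:400,160:540,::-1],(760,480)))
for t in("dish","bottle_a_mid"):
    print(t,[(round(d["p"],2),np.round(d["pixel"]).tolist(),int(d["mask"].sum())) for d in bot.outline_of(t,"top")])
im=bot.capture("scene"); cv2.imwrite("pics/s5.png",cv2.resize(im[140:460,140:540,::-1],(750,600)))
E
```

```text
time: 23.4
tool_pos: [510.4, 72.7, 199.2]
tcp_rot: [-3.138, -0.012, -0.28]
contact_force: [1.6, -0.0, -0.7]
grip_width: 23.7
finger_force: 30.0
time: 24.3
tool_pos: [435.0, 317.4, 192.2]
tcp_rot: [3.14, 0.001, -0.279]
contact_force: [-0.6, 0.3, -0.0]
grip_width: 23.8
finger_force: 30.0
dish [(0.7, [230.0, 289.0], 829), (0.19, [395.0, 268.0], 6913)]
bottle_a_mid []
```

View pics/s5.png

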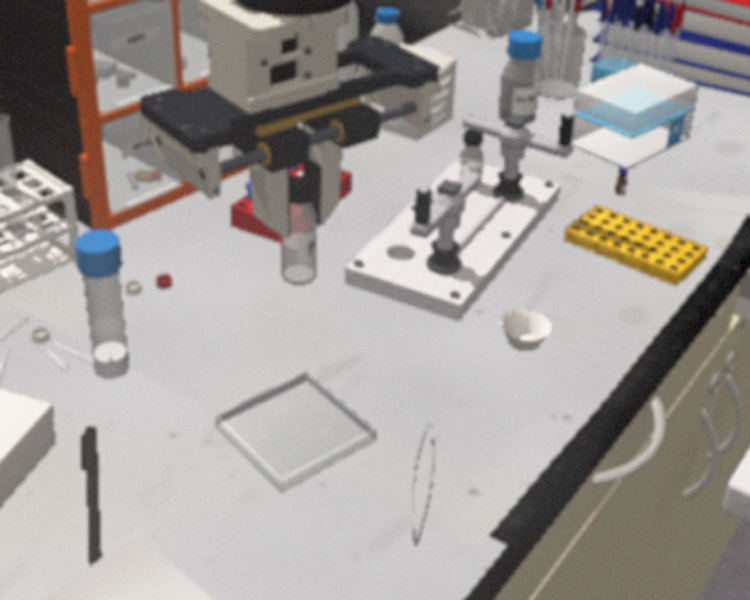

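The bottle hangs upright in the fingers at crop pixel (298,240), the dish is empty and the tube stands. I lower it.

```bash
python3 -m jog '[[0,0,30,0,0,0],[0,0,45,0,0,0],[0,0,40,0,0,0],[0,0,20,0,0,0],[0,0,8,0,0,0],[0,0,2,0,0,0],[0,0,0,0,0,0],[0,0,0,0,0,0]]'
python3 -m jog '[[0,0,1.5,0,0,0],[0,0,0,0,0,0],[0,0,0,0,0,0]]'
```

```text
time: 25.3
tool_pos: [436.5, 317.9, 49.1]
tcp_rot: [-3.14, -0.002, -0.28]
contact_force: [-0.1, -0.6, -0.9]
grip_width: 23.3
finger_force: 30.0
time: 25.6
tool_pos: [435.6, 317.7, 46.6]
tcp_rot: [-3.141, -0.001, -0.28]
contact_force: [0.7, 0.6, -1.0]
grip_width: 23.5
finger_force: 30.0
```

```bash
python3 -m jog '[[0,0,1.5,0,0,0],[0,0,0,0,0,0],[0,0,0,0,0,0]]'
python3 -m jog '[[0,0,1,0,0,0],[0,0,0,0,0,0],[0,0,0,0,0,0]]'
python3 -m jog '[[0,0,0.7,0,0,0],[0,0,0,0,0,0],[0,0,0,0,0,0]]'
```

```text
time: 25.9
tool_pos: [435.4, 317.6, 44.6]
tcp_rot: [3.141, 0.0, -0.28]
contact_force: [-0.4, 0.6, -0.4]
grip_width: 23.5
finger_force: 30.0
time: 26.2
tool_pos: [435.4, 317.6, 43.6]
tcp_rot: [3.141, 0.0, -0.28]
contact_force: [0.9, 0.1, 0.5]
grip_width: 23.6
finger_force: 30.0
time: 26.5
tool_pos: [435.5, 317.6, 43.0]
tcp_rot: [3.141, 0.0, -0.28]
contact_force: [-0.5, 0.4, -0.7]
grip_width: 23.4
finger_force: 30.0
```

```bash
python3 -m jog '[[0,0,0.7,0,0,0],[0,0,0,0,0,0],[0,0,0,0,0,0]]'
python3 -m jog '[[0,0,0.7,0,0,0],[0,0,0,0,0,0],[0,0,0,0,0,0]]'
python3 -m jog '[[0,0,0.7,0,0,0],[0,0,0,0,0,0],[0,0,0,0,0,0]]'
```

```text
time: 26.8
tool_pos: [435.7, 317.7, 42.6]
tcp_rot: [-3.141, -0.0, -0.28]
contact_force: [-0.5, 0.3, 4.2]
grip_width: 23.7
finger_force: 30.0
time: 27.1
tool_pos: [435.9, 317.8, 42.5]
tcp_rot: [-3.141, -0.001, -0.28]
contact_force: [-1.1, -1.1, 9.1]
grip_width: 23.6
finger_force: 30.0
time: 27.4
tool_pos: [436.1, 317.8, 42.5]
tcp_rot: [-3.14, -0.002, -0.28]
contact_force: [-2.2, -3.1, 14.8]
grip_width: 23.8
finger_force: 30.0
```

It touches the dish floor. I ease off, open, and rise.

```bash
python3 -m jog '[[0,0,-1.6,0,0,0],[0,0,0,0,0,0]]'
python3 -m jog '[[0,0,0,0,0,0],[0,0,0,0,0,0],[0,0,0,0,0,0],[0,0,0,0,0,0]]' 50
python3 -m jog '[[0,0,-10,0,0,0],[0,0,-30,0,0,0],[0,0,-40,0,0,0],[0,0,-45,0,0,0],[0,0,-45,0,0,0],[-40,20,0,0,0,0],[-40,30,0,0,0,0],[-20,40,0,0,0,0],[0,40,0,0,0,0],[0,40,0,0,0,0],[0,0,0,0,0,0],[0,0,0,0,0,0]]'
python3 - <<'E'
from h import *
im=bot.capture("scene"); cv2.imwrite("pics/s6.png",cv2.resize(im[140:460,140:540,::-1],(750,600)))
E
```

```text
time: 27.6
tool_pos: [435.6, 317.7, 42.6]
tcp_rot: [-3.141, -0.0, -0.28]
contact_force: [0.6, 0.9, 4.9]
grip_width: 23.4
finger_force: 30.0
time: 28.0
tool_pos: [435.3, 317.5, 42.2]
tcp_rot: [3.141, 0.0, -0.28]
contact_force: [1.3, -0.6, -0.1]
grip_width: 45.3
finger_force: 0.0
time: 29.2
tool_pos: [292.7, 181.7, 213.4]
tcp_rot: [-3.14, -0.002, -0.282]
contact_force: [0.6, 0.5, 0.3]
grip_width: 45.8
finger_force: 0.0
```

View pics/s6.png

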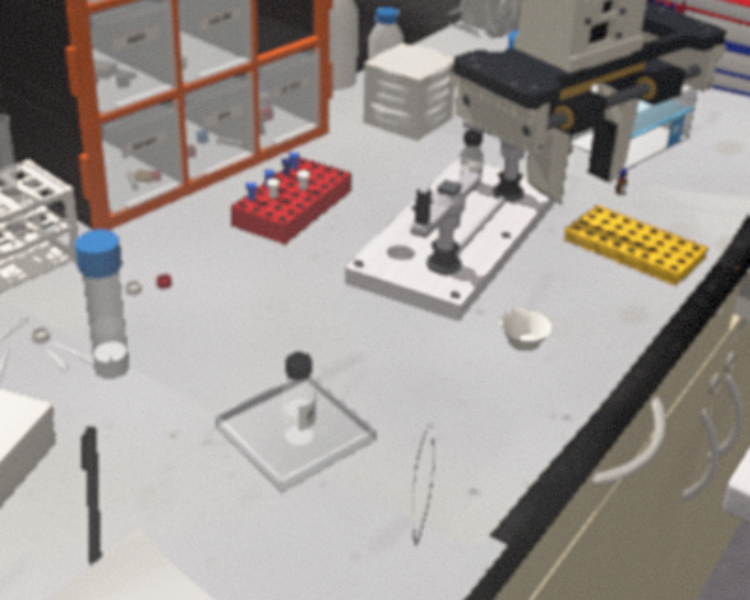

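The bottle stands upright in the dish (crop pixel (298,400)). The tube stands at (100,300), the right bottle is in place, and the arm is clear.

```bash
python3 -c "
from plant import bot
print(bot.close_job())"
```

```text
the job is handed in; nothing more can be done
None
```

The left clamp is the left-hand one: it came up hard anticlockwise at about 9–10 N and gave clockwise, so I swung it a quarter turn clockwise and stood its bottle upright in the dish; the right clamp, tried first, is turned back tight with its bottle in place, the tube is still standing, and the job is handed in, with no verdict returned.

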